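Fit the battery and snap the cover on an under-cabinet light

TASK

Put the slim battery pack into the pocket of the strip light, then take the light's white cover from the sloping stand and press it straight down over the light, fully home, until the hooks at both ends click over its ears, and let go. The cover is thin plastic: hold it lightly (no more than about 30 N of grip) and press it gently, with well under 60 N. Leave everything else standing where it is.

Things in the scene. Friction and masses are not known exactly. Their poses are not given: they have to be found in the camera images.
- light: Under-cabinet strip light lying on its back, fixed: an aluminium bar 210 long (its x) x 42 wide (y) x 16 mm high. Origin: centre of the bar's underside, on the counter; z up. On its flat top stand a pocket in the middle, a snap hook towards each end, and four small blocks beyond the hooks (82 to 98 mm from the middle, 28 mm above the counter). The same either way round.
- pocket (a point): Centre of the pocket's floor on the light's top, 16 mm above the counter, axes as the light's. The pocket is 75 x 27 mm inside, with 3 mm walls 10 mm high; the long walls exist only at the corners (outermost 15 mm), so the middle 45 mm of each long side is open for fingers.
- hook_a (a joint): Spring angle (rad) of the hook at the light's +x end: 0 upright (at rest or clicked), to about 0.2 pushed outward. Each hook is an aluminium strip 14 mm wide, 40 mm above the counter at its top, with an inward barb and above it a ramp leaning outward to 75 mm from the light's middle. Ears pushed down the ramps bend both hooks; it takes 8 to 16 N in all, then they snap over the ears.
- hook_b (a joint): The same for the hook at the light's -x end.
- hook_a_tip (a point): Inward tip of hook_a's barb at rest: 66.5 mm from the light's middle, at the barb's flat underside, 22.5 mm above the counter.
- hook_b_tip (a point): Tip of hook_b's barb at rest.
- cover: The light's thin white cover, a trough open below, 120 long (x) x 44 wide (y) x 32 mm high, walls 3 mm, 70 to 120 g, with a flat ear at each end (see ear_a). Origin: centre of the open underside; z out through the closed top. Starts open side down on the sloping stand, length up the slope. Home: origin 16 mm above the counter over the light's middle, 2.5 mm play round the pocket; either way round.
- ear_a (a point): Underside of the ear at the cover's +x end, 65 mm from the cover's origin. Ears are 10 long, 20 wide, 4 mm thick, flush with the cover's underside (140 mm over both ears); home, they lie on the light's top under the barbs.
- ear_b (a point): Underside of the ear at the cover's -x end.
- stand: Dark wooden easel, fixed: a board 162 x 42 mm whose face rises at 35 degrees towards the stand's +x (roughly towards the robot, so it faces away from it), with a 10 mm lip at its low end on which the cover's ear rests. Board narrower than the cover, so fingers can pass beside it; top edge 120 mm above the counter. Foot 150 x 60 mm. Origin: centre of the foot on the counter, z up.
- pack: The light's battery pack, the slim one: plain grey block 70 long (x) x 22 wide (y) x 26 mm high, 60 to 120 g, lying on the counter. Origin: centre of its underside, z up. Fits the pocket either way round, with about 2.5 mm to spare each side, and stands 16 mm above the pocket's walls.
- wide_pack: A grey battery pack of another lamp, 70 x 40 x 26 mm: too wide for the pocket. Origin: centre of its underside.
- mill: Dark wooden pepper mill, 52 mm across, 150 mm tall. Origin: centre of its foot.
- salt: Glass salt jar, 48 mm across, 75 mm tall. Origin: centre of its underside.
- tin: Plain steel tin, 60 mm across, 60 mm tall. Origin: centre of its underside.
- mug: White mug, 80 mm across, 90 mm tall. Origin: centre of its underside.
- oil: Green glass oil bottle, 64 mm across, 210 mm tall. Origin: centre of its underside.
- bowl: White bowl, 100 mm across, 50 mm tall. Origin: centre of its underside.
- driver: Screwdriver lying on the counter at the robot's left. Origin: under the middle of it.

How it is judged (in metres and radians):
On the way, in this order (a step that is already met when the one before it is completed fails the run):
1. the slim pack lies flat in the light's pocket, let go, before the cover is on (horizontal distance between pack and pocket below 0.006 m and z of pack in the frame of light between 0.012 and 0.0195 m and angle between the x axis of pack and the x axis of light, either way round below 0.12 rad and angle between pack's own z axis and vertical below 0.1 rad and contact force between the fingers and pack below 0.2 N and distance between cover and pocket above 0.06 m), for 0.2 s.
2. the cover is fully home on the light with both hooks clicked over its ears (z of ear_a in the frame of light between 0.012 and 0.0195 m and z of ear_b in the frame of light between 0.012 and 0.0195 m and x of cover in the frame of light between -0.005 and 0.005 m and y of cover in the frame of light between -0.005 and 0.005 m and angle between the x axis of cover and the x axis of light, either way round below 0.08 rad and angle between cover's own z axis and vertical below 0.06 rad and value of joint each of hook_a, hook_b below 0.06 rad), for 0.2 s.
At the end, for the whole second after the job is handed in: Pack flat in the pocket: within 6 mm of its middle, 3.5 mm of its floor, 0.12 rad in line. Cover on the light: both ears within 3.5 mm of its top, centred within 5 mm, in line 0.08 rad, level 0.06 rad, both hooks back within 0.06 rad of upright. Both parts at rest (all of step 2 and horizontal distance between pack and pocket below 0.006 m and z of pack in the frame of light between 0.012 and 0.0195 m and angle between the x axis of pack and the x axis of light, either way round below 0.12 rad and angle between pack's own z axis and vertical below 0.1 rad and linear speed of each of cover, pack below 0.02 m/s); the robot touches nothing.
It fails at once if the cover is squeezed or pressed too hard (over 90 N between fingers and cover, both pads together counted, or over 60 N between cover and light) (contact force between the fingers and cover above 90 N or contact force between light and cover above 60 N).
It fails at once if a bystander is shoved more than 30 mm or tipped over (distance of any of wide_pack, mill, salt, tin, mug, oil, bowl, driver from where it was at the start of the episode above 0.03 m or angle between any of wide_pack, mill, salt, tin, mug, oil, bowl's own z axis and vertical above 0.5 rad).
It also fails if it takes over 72 s, if anything falls off the work surface, if the arm or the gripper's body presses on something with over 40 N, if the wrist force passes 120 N, or if a joint passes its speed limit or range.

ROBOT

A 6-joint arm with a two-finger parallel gripper is mounted at the origin on the work surface. World frame = base frame: x ahead of the robot, y to its left, z up, the work surface at z = 0. Lengths are in m, angles in degrees, forces in N, time in s.
With the tool pointing down it reaches from about 0.3 to 0.75 m from the base axis. Payload 8.5 kg.
Tool frame: the origin (TCP) lies midway between the tips of the shut fingers; the grasp point (between the pads) lies env.tcp_to_grasp behind it (env.tcp_to_grasp is the distance from the TCP to the grasp point, in m); z points along the fingers, y is the line along which they close (so a half turn about z gives the same grasp; the last joint's range is limited). The gripper opens to 85 mm and grips with 20 to 120 N. Pads are 22 mm wide; open, the fingers measure 114 mm over their backs; the gripper's body (76 mm by 85 mm) begins 54 mm behind the grasp point. The pads swing forward as they close: fully open they stand 13 mm farther back than shut.
Start: joints at [-84.872, 21.807, 74.336, -0, 83.858, -12.336], TCP at [0.165, -0.525, 0.231] pointing down, gripper open.
Joint ranges: [-178.18, 178.18], [-50.72, 133.34], [12.68, 142.11], [-81.47, 261.47], [9.98, 163.14], [-165.26, 165.26]. Speed limits (degrees/s): [136.94, 136.94, 180, 180, 180, 180].

INTERFACE

Orientations are given as a 3x3 rotation matrix whose columns are the frame's x, y, z axes.
In Python, from rig import observe, optics, job, env gives the robot as it stands. The module is installed in compiled form; this text tells all that it offers.
- The arm moves only by the shell command python3 -m jog 'ROWS' [FORCE]. ROWS is JSON, a list of rows, each a list of 7 numbers: the turn, a rotation vector about the tool's x, y, z in rad, then the shift along the tool's x, y, z in m, then the opening in per cent of the stroke, from 0 (shut) to 100 (fully open). A call has 1 to 10 rows; each row shifts and turns the commanded pose from where the row before left it, along the tool's axes as they then stand; what a row does not reach is not made up. A row lasts 1/8 s, in which the tool goes at most 62.5 mm and 10.7 degrees, less where a joint would pass 70% of its speed; a pose out of reach is approached as far as the arm can. A call is refused whole if a number of a shift passes 0.0625 or a number of a turn 0.188, either way. A call with a gripper value outside its range is refused whole. The fingers move at their own pace and stop on an object; FORCE is the grip in N (left out, the last holds). Time passes only in rows, so rows that do not move let the fingers close. It gives the time, the measured TCP pose, the force, the opening and the grip force at its end, in the units of the state.
- observe(): the state, without advancing time (a new reading comes with each control period).
- optics.get_image(name): name is "scene" or "top"; returns a dict with "pixels" (480x640x3 uint8, red, green, blue), "mtx" (3x3 intrinsics, pixels), "rvec" (rotation vector, rad) and "tvec" (3), from world to camera coordinates, as OpenCV has them. Camera axes: x right, y down, z forward; pixel columns grow to the right and rows downward; lengths in m; the calibration is good to about 2 mm. A picture is of the moment at which its call begins. There is no depth.
- job.close_job(): hands the job in; it is judged then, once.
The state is a dict: "time_s": time; "q": joint angles; "qvel": joint speeds; "joint_efforts": joint torques, N m; "position": TCP position; "tool_rot": TCP orientation; "ft_force": force on the tool from outside, world axes, zero at the start; "wrist_torque": the same for the moment, N m; "grip_width": finger opening in m; "gripper_force": force on a finger pad.
Only numpy, scipy, OpenCV 4.12 (cv2) and the standard library are available. Lean on these libraries where they do the work, as an engineer would, in place of code of your own. Each camera call takes 0.05 s, during which the arm holds its last target. There are 200 camera calls.

## Working session

There is one attempt and no reset: what is moved stays moved. The work goes in short steps, Python scripts to look and compute and a shell command to move; the robot and the scene stay as the last step left them, time stands still between calls to the robot, and variables do not carry over. Pictures are saved under pics/ and viewed, at most 10 in all, crops included, and the job is handed in when it is done.

```bash
mkdir -p pics
python3 - <<'E'
from rig import observe, optics, env
import cv2,numpy as np,pickle
for n in("scene","top"):
    d=optics.get_image(n); cv2.imwrite(f"pics/{n}0.png",d["pixels"][:,:,::-1]); pickle.dump(d,open(n+".pkl","wb"))
    R=cv2.Rodrigues(d["rvec"])[0]; print(n,d["mtx"].round(1).tolist(),(-R.T@np.ravel(d["tvec"])).round(3),R.round(3).tolist())
s=observe(); print(s["time_s"],env.tcp_to_grasp,s["position"],np.round(s["tool_rot"],3).tolist(),s["grip_width"])
E
```

```text
scene [[433.3, 0.0, 322.0], [0.0, 433.3, 240.4], [0.0, 0.0, 1.0]] [1.259 0.433 0.643] [[-0.526, 0.851, 0.001], [0.49, 0.305, -0.817], [-0.695, -0.429, -0.577]]
top [[434.0, 0.0, 326.4], [0.0, 434.0, 244.1], [0.0, 0.0, 1.0]] [0.372 0.013 0.992] [[0.079, -0.997, 0.001], [-0.968, -0.077, -0.24], [0.239, 0.018, -0.971]]
0.1 0.0187 [ 0.16504336 -0.52438207  0.2307842 ] [[0.954, 0.3, -0.0], [0.3, -0.954, 0.001], [0.0, -0.001, -1.0]] 0.08575019065297819
```

View pics/scene0.png

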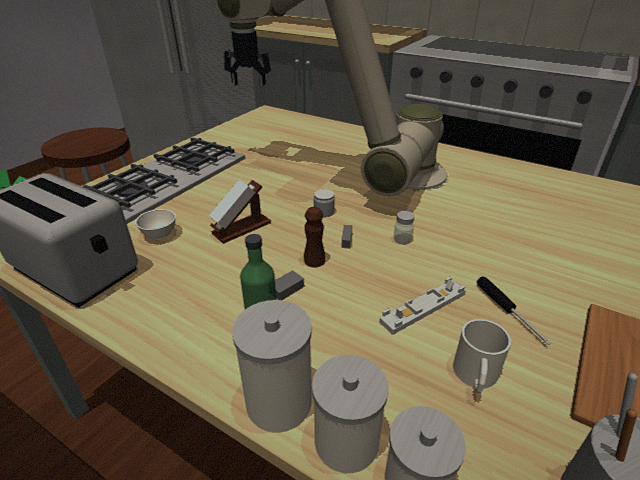

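View pics/top0.png

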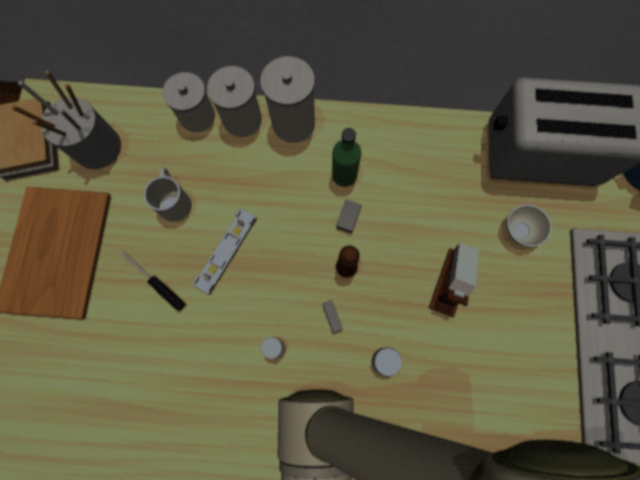

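The scene view shows the slim pack at (347,236), light at (424,305) and cover on its stand at (235,205). In the top view they are at (333,316), (226,252) and (460,270), and the wide pack is at (348,216). I'll zoom in next.

```bash
cat > h.py <<'E'
import cv2,numpy as np,pickle
def shot(n,new=True):
    if not new: return pickle.load(open(n+".pkl","rb"))
    from rig import optics
    return optics.get_image(n)
def cast(d,uv,z):
    uv=np.atleast_2d(np.float64(uv)); R=cv2.Rodrigues(d["rvec"])[0]; c=-R.T@np.ravel(d["tvec"])
    r=np.c_[(uv-d["mtx"][:2,2])/[d["mtx"][0,0],d["mtx"][1,1]],np.ones(len(uv))]@R
    return c+r*((z-c[2])/r[:,2])[:,None]
def proj(d,p): return cv2.projectPoints(np.float64(p).reshape(-1,1,3),d["rvec"],d["tvec"],d["mtx"],None)[0].reshape(-1,2)
def tri(ds,uvs):
    P=[d["mtx"]@np.c_[cv2.Rodrigues(d["rvec"])[0],np.ravel(d["tvec"])] for d in ds]
    X=cv2.triangulatePoints(P[0],P[1],np.float64(uvs[0]).T,np.float64(uvs[1]).T); return (X[:3]/X[3]).T
def tile(d,x,y,w,h,s): return cv2.resize(d["pixels"][y:y+h,x:x+w,::-1],None,fx=s,fy=s,interpolation=cv2.INTER_CUBIC)
E
python3 - <<'E'
from h import *
t,s=shot("top",0),shot("scene",0)
m=np.vstack([np.hstack([tile(t,180,200,100,75,4)*1.0,tile(t,410,235,100,75,4)]),np.hstack([tile(s,375,265,100,75,4),tile(s,190,170,100,75,4)])])
cv2.imwrite("pics/z1.png",np.clip(m*1.3,0,255).astype(np.uint8))
g=t["pixels"].astype(int)
sat=g.max(2)-g.min(2)
mask=((sat<28)&(g.max(2)>60)).astype(np.uint8)
for nm,(x0,y0,x1,y1) in dict(pack=(315,290,350,345),light=(185,200,265,300),cover=(440,235,490,305)).items():
    c=max(cv2.findContours(mask[y0:y1,x0:x1],0,1)[0],key=cv2.contourArea)+[x0,y0]
    print(nm,cv2.contourArea(c),cv2.minAreaRect(c),cv2.boxPoints(cv2.minAreaRect(c)).round(1).tolist())
    if nm!="cover":
        b=cast(t,cv2.boxPoints(cv2.minAreaRect(c)),.026 if nm=="pack" else .016)
        print(b.round(4).tolist(),b.mean(0).round(4),np.linalg.norm(np.diff(b,axis=0),axis=1).round(4))
E
```

```text
pack 299.0 ((332.00689697265625, 316.1849365234375), (32.4203987121582, 10.65074634552002), 69.44395446777344) [[321.29998779296875, 302.8999938964844], [331.29998779296875, 299.1000061035156], [342.70001220703125, 329.5], [332.70001220703125, 333.20001220703125]]
[[0.4756, 0.0314, 0.026], [0.4856, 0.01, 0.026], [0.4215, -0.0199, 0.026], [0.4118, 0.0013, 0.026]] [0.4486 0.0057 0.026 ] [0.0236 0.0707 0.0233]
light 1731.0 ((224.07302856445312, 250.483154296875), (21.83595848083496, 92.96182250976562), 32.0053825378418) [[190.1999969482422, 284.1000061035156], [239.39999389648438, 205.3000030517578], [258.0, 216.89999389648438], [208.6999969482422, 295.70001220703125]]
[[0.4954, 0.331, 0.016], [0.6909, 0.2437, 0.016], [0.6659, 0.1966, 0.016], [0.4727, 0.2855, 0.016]] [0.5812 0.2642 0.016 ] [0.2141 0.0533 0.2126]
cover 1072.5 ((465.0873107910156, 270.71527099609375), (26.423442840576172, 53.536407470703125), 9.926244735717773) [[447.5, 294.79998779296875], [456.70001220703125, 242.10000610351562], [482.70001220703125, 246.60000610351562], [473.5, 299.3999938964844]]
```

View pics/z1.png

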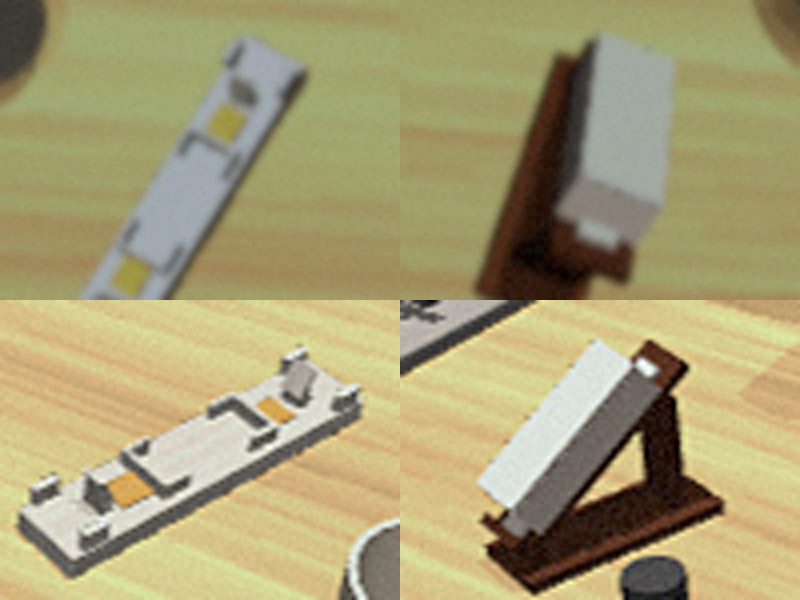

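The zoom shows the light's two amber LEDs either side of the pocket. The cover's top-face corners are clear in both views: roughly (460,243), (478,249), (475,287) and (452,280) in the top view.

Run:
```python
from h import *
t,s=shot("top",0),shot("scene",0)
# LEDs
for nm,d,(x0,y0,x1,y1) in(("top",t,(195,215,260,290)),("scene",s,(385,275,470,330))):
    g=d["pixels"].astype(int); roi=g[y0:y1,x0:x1]
    m=((roi[...,0]-roi[...,2]>60)).astype(np.uint8)
    n,l,st,c=cv2.connectedComponentsWithStats(m)
    k=[i for i in range(1,n) if 8<st[i,4]<120]
    for i in k:
        print(nm,st[i,4],(c[i]+[x0,y0]).round(1),cast(d,c[i]+[x0,y0],.0165).round(4))
T=[[460,243.2],[478.2,248.7],[475,286.7],[452.5,280]]; S=[[218.2,222.5],[209.2,216.7],[240,180],[248,185.5]]
X=tri([t,s],[T,S]); print("cover ABCD",X.round(4).tolist(),np.linalg.norm(X-np.roll(X,-1,0),axis=1).round(4),X.mean(0))
print("reproj err",(proj(t,X)-T).round(1).tolist())
for n,uv,z in(("mill top",(349,254),.15),("salt",(272,347),.075),("tin",(388,361),.06),("oil",(348,135),.21),("wide",(349,214),.026)): print(n,cast(t,uv,z).round(3))
```

```text
top 30 [236.2 230.4] [[0.6289 0.2434 0.0165]]
top 35 [212.2 268.7] [[0.5345 0.2863 0.0165]]
scene 9 [428.3 275.8] [[0.4953 0.2429 0.0165]]
scene 10 [442.7 279.2] [[0.4897 0.2743 0.0165]]
scene 22 [463.3 284.9] [[0.4844 0.319  0.0165]]
scene 32 [443.1 292.2] [[0.5308 0.2893 0.0165]]
scene 64 [406.6 311.9] [[0.6275 0.2459 0.0165]]
scene 31 [436.3 321.2] [[0.6208 0.306  0.0165]]
scene 14 [418.7 321.6] [[0.6403 0.2769 0.0165]]
scene 47 [431.1 326.6] [[0.6401 0.3023 0.0165]]
scene 16 [453.1 326.6] [[0.6173 0.339  0.0165]]
cover ABCD [[0.6262, -0.2628, 0.0592], [0.6168, -0.3029, 0.0581], [0.5201, -0.2732, 0.1272], [0.5325, -0.2314, 0.1274]] [0.0412 0.1225 0.0435 0.1201] [ 0.57389084 -0.26755482  0.09297927]
reproj err [[-0.9, 0.6], [-1.1, 0.7], [-0.9, 0.5], [0.9, -0.5]]
mill top [[ 0.563 -0.018  0.15 ]]
salt [[0.372 0.124 0.075]]
tin [[ 0.363 -0.117  0.06 ]]
oil [[0.79  0.002 0.21 ]]
wide [[ 0.687 -0.016  0.026]]
```

The pack is at (0.449, 0.006), yaw 25°. The light is at (0.580, 0.266), yaw -24.4°. The cover's top-face centre is at (0.574, -0.268, 0.093), with the slope rising along yaw 162.5° at 34.5°. Sizes match the given ones within 3 mm. Moving over the pack now.

```bash
cat > go.py <<'E'
# go.py x y z yaw [tilt]: tool x at yaw, tool tipped by tilt about tool y; prints the turn and the shift in tool axes
import sys,numpy as np
from rig import observe
from scipy.spatial.transform import Rotation as R
a=[float(v) for v in sys.argv[1:]]+[0]
s=observe(); p=np.array(s["position"]); C=np.array(s["tool_rot"])
G=(R.from_euler('z',a[3],degrees=True)*R.from_euler('x',180,degrees=True)*R.from_euler('y',a[4],degrees=True)).as_matrix()
d=np.array(a[:3])-p
print("pos",p.round(4),"turn",R.from_matrix(C.T@G).as_rotvec().round(3),"shift now-axes",(C.T@d).round(4),"goal-axes",(G.T@d).round(4),"q",np.round(s["q"],1),"t",s["time_s"])
E
python3 -m jog '[[0,0,0,0.036,-0.035,0,100],[0,0,0,0.036,-0.035,0,100],[0,0,0,0.036,-0.035,0,100],[0,0,0,0.036,-0.035,0,100],[0,0,0,0.036,-0.035,0,100],[0,0,0,0.036,-0.035,0,100],[0,0,0,0.036,-0.035,0,100],[0,0,0,0.036,-0.035,0,100],[0,0,0,0.036,-0.035,0,100],[0,0,0,0.036,-0.035,0,100]]'
python3 -m jog '[[0,0,0,0.036,-0.035,0,100],[0,0,0,0.034,-0.035,0,100],[0,0,-0.134,0,0,0,100],[0,0,0,0,0,0.04,60],[0,0,0,0,0,0.04,60],[0,0,0,0,0,0,60]]'
python3 go.py .4486 .0057 .0300 25.2
```

```text
time_s: 1.35
position: [0.4039, -0.0811, 0.2312]
tool_rot: [[0.954, 0.3, -0.0], [0.3, -0.954, 0.0], [-0.0, -0.0, -1.0]]
ft_force: [0.9, -1.5, 0.4]
grip_width: 0.0853
gripper_force: 0.0
time_s: 2.1
position: [0.4478, 0.0054, 0.1496]
tool_rot: [[0.905, 0.425, -0.006], [0.425, -0.905, 0.001], [-0.005, -0.004, -1.0]]
ft_force: [0.8, 1.0, 1.2]
grip_width: 0.0515
gripper_force: 0.0
pos [0.4478 0.0054 0.1496] turn [-0.004  0.005 -0.001] shift now-axes [0.0014 0.0005 0.1195] goal-axes [0.0008 0.     0.1196] q [-14.5  16.8  97.3  -0.   66.3  50.3] t 2.1
```

```bash
python3 -m jog '[[0,0,0,0.001,0,0.04,60],[0,0,0,0,0,0.04,60],[0,0,0,0,0,0.03,60],[0,0,0,0,0,0.02,60],[0,0,0,0,0,0.01,60],[0,0,0,0,0,0.0045,60],[0,0,0,0,0,0,60]]'
python3 -m jog '[[0,0,0,0,0,0,0],[0,0,0,0,0,0,0],[0,0,0,0,0,0,0],[0,0,0,0,0,0,0],[0,0,0,0,0,-0.01,0],[0,0,0,0,0,-0.03,0],[0,0,0,0,0,-0.04,0],[0,0,0,0,0,-0.03,0],[0,0,0,0,0,0,0],[0,0,0,0,0,0,0]]' 30
python3 - <<'E'
from h import *
t,s=shot("top"),shot("scene")
m=np.hstack([tile(t,290,260,100,100,4),tile(s,290,160,100,100,4)])
cv2.imwrite("pics/g1.png",m)
E
python3 go.py .5804 .266 .12 -24.4
```

```text
time_s: 2.98
position: [0.4505, 0.0054, 0.0074]
tool_rot: [[0.905, 0.425, 0.001], [0.425, -0.905, -0.0], [0.001, 0.001, -1.0]]
ft_force: [-0.3, -0.2, -0.2]
grip_width: 0.0515
gripper_force: 0.0
time_s: 4.22
position: [0.4496, 0.0056, 0.1163]
tool_rot: [[0.905, 0.425, -0.001], [0.425, -0.905, 0.0], [-0.001, -0.001, -1.0]]
ft_force: [0.0, 0.3, -1.0]
grip_width: 0.021
gripper_force: 29.5
pos [0.4495 0.0056 0.1159] turn [-0.001  0.002  0.865] shift now-axes [ 0.2291 -0.1801 -0.0043] goal-axes [ 0.0116 -0.2912 -0.0041] q [-14.4  19.6 100.    0.   60.6  50.4] t 4.325
```

View pics/g1.png

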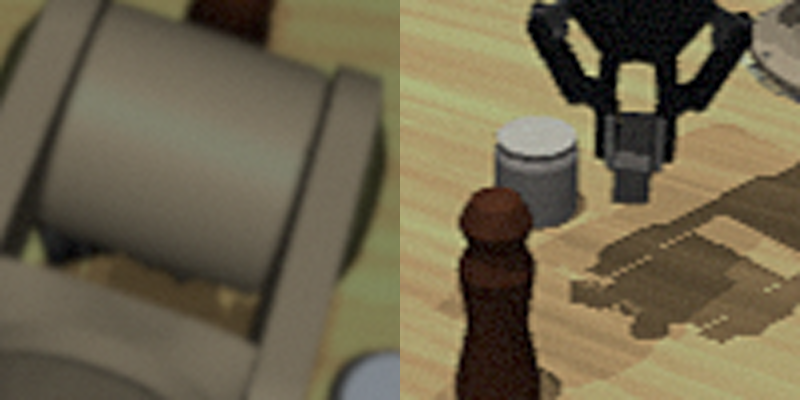

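The pack is held centrally; in the scene crop it is at about (630,185), below the pads. Carrying it over the light.

```bash
python3 -m jog '[[0,0,0,0.038,-0.03,0,0],[0,0,0,0.038,-0.03,0,0],[0,0,0,0.038,-0.03,0,0],[0,0,0,0.038,-0.03,0,0],[0,0,0,0.038,-0.03,0,0],[0,0,0,0.038,-0.03,0,0],[0,0,0.173,0,0,0,0],[0,0,0.173,0,0,0,0],[0,0,0.173,0,0,0,0],[0,0,0.173,0,0,0,0]]'
python3 -m jog '[[0,0,0.173,0,0,0,0],[0,0,0,0,0,0.03,0],[0,0,0,0,0,0,0]]'
python3 go.py .5804 .266 .0235 -24.4
python3 - <<'E'
from h import *
from rig import observe
t,s=shot("top"),shot("scene")
a=tile(t,180,200,80,100,5); b=tile(s,375,230,80,100,5)
cv2.imwrite("pics/g2.png",np.hstack([a,b]))
p=np.array(observe()["position"]); print(p,proj(s,p))
E
```

```text
time_s: 5.58
position: [0.5796, 0.2652, 0.1152]
tool_rot: [[0.967, -0.256, -0.003], [-0.256, -0.967, -0.001], [-0.002, 0.001, -1.0]]
ft_force: [0.6, 0.1, -1.0]
grip_width: 0.0212
gripper_force: 29.6
time_s: 5.95
position: [0.5785, 0.2648, 0.0838]
tool_rot: [[0.911, -0.413, -0.006], [-0.413, -0.911, -0.002], [-0.005, 0.004, -1.0]]
ft_force: [0.4, -0.0, -0.6]
grip_width: 0.0212
gripper_force: 29.6
pos [0.5785 0.2648 0.0838] turn [ 0.004  0.005 -0.   ] shift now-axes [ 0.0016 -0.0021  0.0602] goal-axes [ 0.0012 -0.0018  0.0603] q [ 14.   37.9  71.4  -0.   71.1 128.4] t 5.95
[0.58004622 0.26525868 0.08663336] [[428.98061673 275.78835966]]
```

View pics/g2.png

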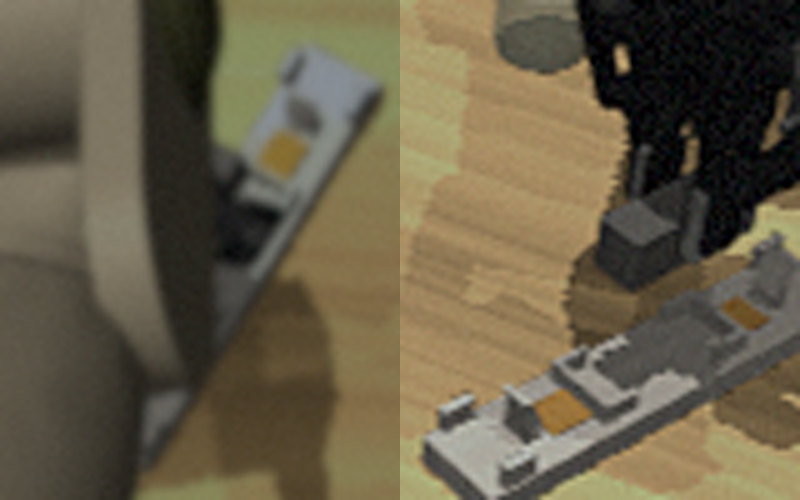

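```bash
python3 - <<'E'
from h import *
s=shot("scene",0)
b=cast(s,[[414.6,282.4],[421.4,288]],.0794); print(b.round(4),np.linalg.norm(b[0]-b[1]))
u=np.array([.911,-.413,0]);v=np.array([.413,.911,0]); d=b.mean(0)-[.58,.2653,.0794]; print("end rel tcp along, across",d@u,d@v)
E
python3 go.py .581 .266 .0235 -24.4
```

```text
[[0.6058 0.246  0.0794]
 [0.6145 0.2636 0.0794]] 0.019610165793524956
end rel tcp along, across 0.0317633039253392 0.0029080978477696393
pos [0.58   0.2653 0.0866] turn [ 0.001  0.001 -0.   ] shift now-axes [ 0.0006 -0.0011  0.0631] goal-axes [ 0.0006 -0.0011  0.0631] q [ 14.   37.7  71.2  -0.   71.2 128.4] t 6.05
```

Both views agree that the pack sits about 3 mm short along tool x and 1 mm off across, so I'll correct that and descend while watching the force.

```bash
python3 -m jog '[[0,0,0,0.003,0.001,0.02,0],[0,0,0,0,0,0.02,0],[0,0,0,0,0,0.008,0],[0,0,0,0,0,0.003,0],[0,0,0,0,0,0.003,0],[0,0,0,0,0,0.002,0],[0,0,0,0,0,0,0],[0,0,0,0,0,0,0]]'
python3 - <<'E'
from h import *
s=shot("scene")
cv2.imwrite("pics/g3.png",tile(s,375,230,100,100,6))
E
python3 go.py .583 .2637 .0235 -24.4
```

```text
time_s: 7.05
position: [0.5824, 0.2632, 0.0311]
tool_rot: [[0.911, -0.413, 0.0], [-0.413, -0.911, 0.0], [0.0, -0.0, -1.0]]
ft_force: [0.7, 0.4, -0.7]
grip_width: 0.0216
gripper_force: 29.6
pos [0.5824 0.2632 0.031 ] turn [-0. -0. -0.] shift now-axes [ 0.0003 -0.0007  0.0075] goal-axes [ 0.0003 -0.0007  0.0075] q [ 13.7  41.5  74.    0.   64.5 128.1] t 7.1
```

View pics/g3.png

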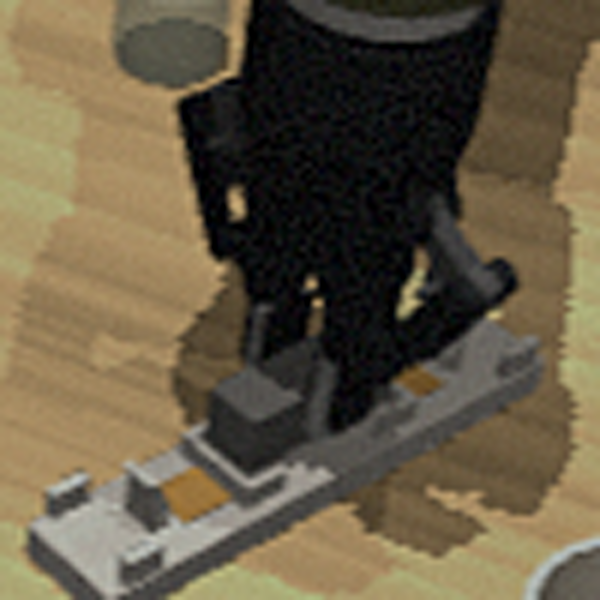

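The pack is just entering the pocket, with its end face at (240,430) in the crop, inside the short wall, and there is no contact force. Lowering it and letting go.

```bash
python3 -m jog '[[0,0,0,0,0,0.003,0],[0,0,0,0,0,0.003,0],[0,0,0,0,0,0.0015,0],[0,0,0,0,0,0,0]]'
python3 -m jog '[[0,0,0,0,0,0,45],[0,0,0,0,0,0,45],[0,0,0,0,0,0,45],[0,0,0,0,0,-0.02,45],[0,0,0,0,0,-0.04,45],[0,0,0,0,0,-0.04,45],[0,0,0,0,0,-0.04,45],[0,0,0,0,0,-0.04,100],[0,0,0,0,0,0,100],[0,0,0,0,0,0,100]]'
python3 go.py .70 -.32 .25 -17.5
```

```text
time_s: 7.6
position: [0.5823, 0.2631, 0.0235]
tool_rot: [[0.911, -0.413, -0.0], [-0.413, -0.911, -0.0], [-0.0, 0.0, -1.0]]
ft_force: [-1.4, -0.9, 2.1]
grip_width: 0.021
gripper_force: 30.0
time_s: 8.85
position: [0.582, 0.2631, 0.2025]
tool_rot: [[0.911, -0.413, -0.001], [-0.413, -0.911, -0.0], [-0.001, 0.001, -1.0]]
ft_force: [0.1, -0.5, 0.1]
grip_width: 0.0855
gripper_force: 0.0
pos [0.582  0.2631 0.2025] turn [ 0.001  0.001 -0.121] shift now-axes [ 0.3484  0.4821 -0.0475] goal-axes [ 0.2879  0.5206 -0.0475] q [ 13.7  32.   61.7   0.   86.4 128.1] t 8.85
```

```bash
python3 -m jog '[[0,0,0,0.0286,0.0478,0,100],[0,0,0,0.0286,0.0478,0,100],[0,0,0,0.0286,0.0478,0,100],[0,0,0,0.0286,0.0478,0,100],[0,0,0,0.0286,0.0478,0,100],[0,0,0,0.0286,0.0478,0,100],[0,0,0,0.0286,0.0478,0,100],[0,0,0,0.0286,0.0478,0,100],[0,0,0,0.0286,0.0478,0,100],[0,0,0,0.0286,0.0478,0,100]]'
python3 -m jog '[[0,0,-0.121,0,0,0,100],[0,-0.153,0,0,0,0,100],[0,-0.153,0,0,0,0,100],[0,-0.153,0,0,0,0,100],[0,-0.152,0,0,0,0,100],[0,0,0,0,0,0,100]]'
python3 go.py .645 -.290 .199 -17.5 -35
python3 go.py .6067 -.2779 .142 -17.5 -35
python3 - <<'E'
from h import *
t,s=shot("top"),shot("scene")
a=tile(t,165,200,100,100,4); b=tile(s,375,250,100,100,4);c=tile(t,400,180,130,130,3);e=tile(s,170,120,130,130,3)
cv2.imwrite("pics/c1.png",np.vstack([np.hstack([a[:210],b[:210]]),np.hstack([c,e])[:,:800] if False else cv2.resize(np.hstack([c,e]),(800,390))]))
E
```

```text
time_s: 10.1
position: [0.6448, -0.292, 0.2015]
tool_rot: [[0.91, -0.414, -0.002], [-0.414, -0.91, 0.002], [-0.003, -0.001, -1.0]]
ft_force: [1.2, 0.4, -0.1]
grip_width: 0.0855
gripper_force: 0.0
time_s: 10.85
position: [0.6307, -0.284, 0.1926]
tool_rot: [[0.781, -0.299, -0.548], [-0.244, -0.954, 0.173], [-0.575, -0.001, -0.818]]
ft_force: [0.5, 0.3, 0.3]
grip_width: 0.0854
gripper_force: 0.0
pos [ 0.6307 -0.284   0.1926] turn [-0.     0.001  0.002] shift now-axes [ 0.009   0.0014 -0.0141] goal-axes [ 0.009   0.0014 -0.0141] q [-31.1  60.   13.  -12.3 140.7  69.1] t 10.85
pos [ 0.6307 -0.284   0.1926] turn [-0.     0.001  0.002] shift now-axes [0.0088 0.0014 0.0556] goal-axes [0.0088 0.0014 0.0556] q [-31.1  60.   13.  -12.3 140.7  69.1] t 10.85
```

View pics/c1.png

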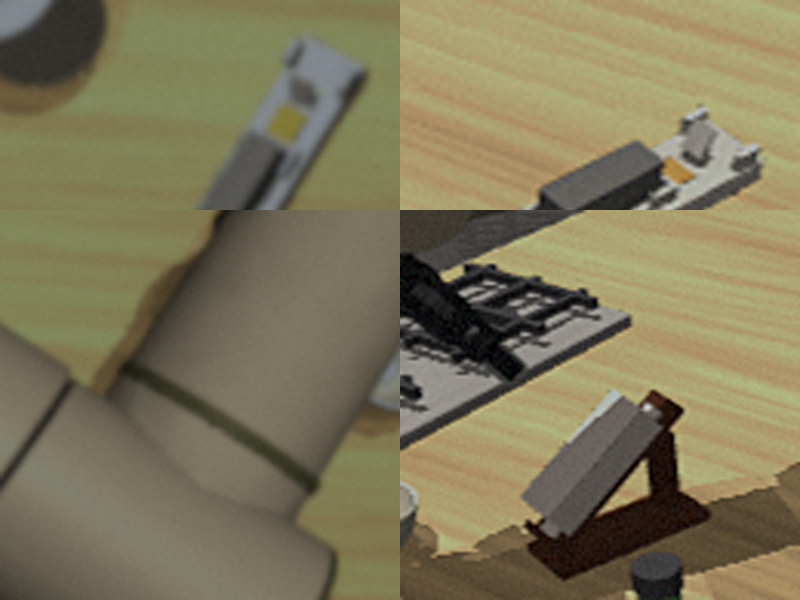

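The pack sits in the pocket, seen in the upper crops. The cover is untouched on its stand and the gripper is above and beyond it at the correct tilt. Approaching along the tool axis.

```bash
python3 -m jog '[[0,0,0,0.0045,0.0014,0.02,100],[0,0,0,0.0043,0,0.02,100],[0,0,0,0,0,0.0155,100],[0,0,0,0,0,0,100],[0,0,0,0,0,0,100]]'
python3 go.py .5569 -.2623 .0676 -17.5 -35
python3 - <<'E'
from h import *
from rig import observe
s=shot("scene"); cv2.imwrite("pics/c2.png",tile(s,170,120,130,110,5))
print(proj(s,np.array(observe()["position"])))
E
```

```text
time_s: 11.58
position: [0.6076, -0.2787, 0.1491]
tool_rot: [[0.787, -0.3, -0.539], [-0.249, -0.954, 0.168], [-0.565, 0.002, -0.825]]
ft_force: [0.4, 0.2, 0.8]
grip_width: 0.0856
gripper_force: 0.0
pos [ 0.6076 -0.2787  0.1491] turn [ 0.002 -0.011 -0.   ] shift now-axes [ 0.002  -0.0005  0.0974] goal-axes [ 0.0031 -0.0004  0.0973] q [-31.6  56.   28.5 -10.3 128.6  71.8] t 11.575
[[212.59516008 185.48814471]]
```

View pics/c2.png

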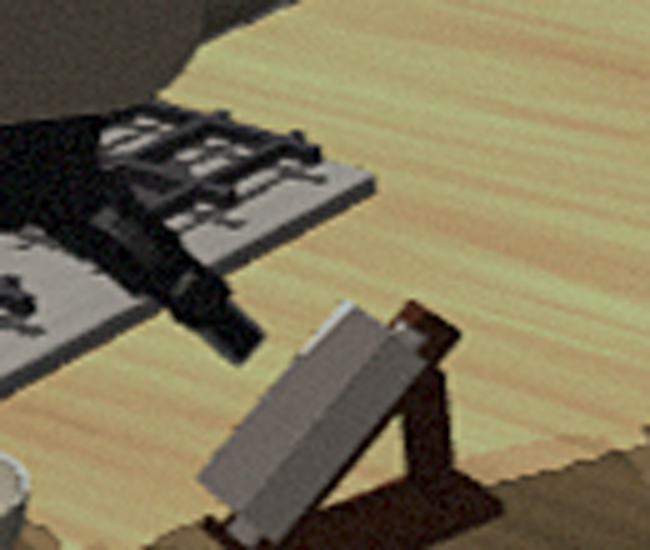

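The +y finger at crop (240,350) is heading squarely for the middle of the cover. Continuing in.

```bash
python3 -m jog '[[0,-0.01,0,0.003,0,0.03,100],[0,0,0,0,0,0.03,100],[0,0,0,0,0,0.02,100],[0,0,0,0,0,0.012,100],[0,0,0,0,0,0.005,100],[0,0,0,0,0,0,100],[0,0,0,0,0,0,100]]'
python3 go.py .5569 -.2623 .0676 -17.5 -35
```

```text
time_s: 12.5
position: [0.5568, -0.2626, 0.0666]
tool_rot: [[0.78, -0.3, -0.549], [-0.246, -0.954, 0.172], [-0.575, 0.001, -0.818]]
ft_force: [-0.2, 0.2, -0.0]
grip_width: 0.0856
gripper_force: 0.0
pos [ 0.5568 -0.2626  0.0666] turn [0.001 0.002 0.   ] shift now-axes [-0.0005 -0.0003 -0.0008] goal-axes [-0.0005 -0.0003 -0.0008] q [-32.6  53.4  48.4  -9.4 112.   74. ] t 12.5
```

```bash
python3 -m jog '[[0,0,0,0,0,0,0],[0,0,0,0,0,0,0],[0,0,0,0,0,0,0],[0,0,0,0,0,0,0],[0,0,0,0,0,0,0]]' 25
python3 -m jog '[[0,0,0,0,0,-0.01,0],[0,0,0,0,0,-0.02,0],[0,0,0,0,0,-0.03,0],[0,0,0,0,0,0,0],[0,0,0,0,0,0,0]]'
python3 - <<'E'
from h import *
s=shot("scene"); cv2.imwrite("pics/c3.png",tile(s,160,120,130,110,6))
E
python3 go.py .60 -.275 .2 -17.5 0
```

```text
time_s: 13.12
position: [0.5564, -0.2624, 0.0663]
tool_rot: [[0.78, -0.3, -0.55], [-0.246, -0.954, 0.172], [-0.576, 0.001, -0.817]]
ft_force: [1.0, -0.8, 0.8]
grip_width: 0.0437
gripper_force: 25.9
time_s: 13.75
position: [0.5887, -0.2724, 0.1141]
tool_rot: [[0.779, -0.3, -0.551], [-0.245, -0.954, 0.173], [-0.578, 0.0, -0.816]]
ft_force: [-0.3, 1.1, -1.6]
grip_width: 0.0436
gripper_force: 25.8
pos [ 0.5886 -0.2724  0.1141] turn [0.    0.617 0.001] shift now-axes [-0.0402 -0.0009 -0.0769] goal-axes [ 0.0117 -0.0009 -0.0859] q [-31.9  55.1  36.7  -9.9 122.3  72.8] t 13.8
```

View pics/c3.png

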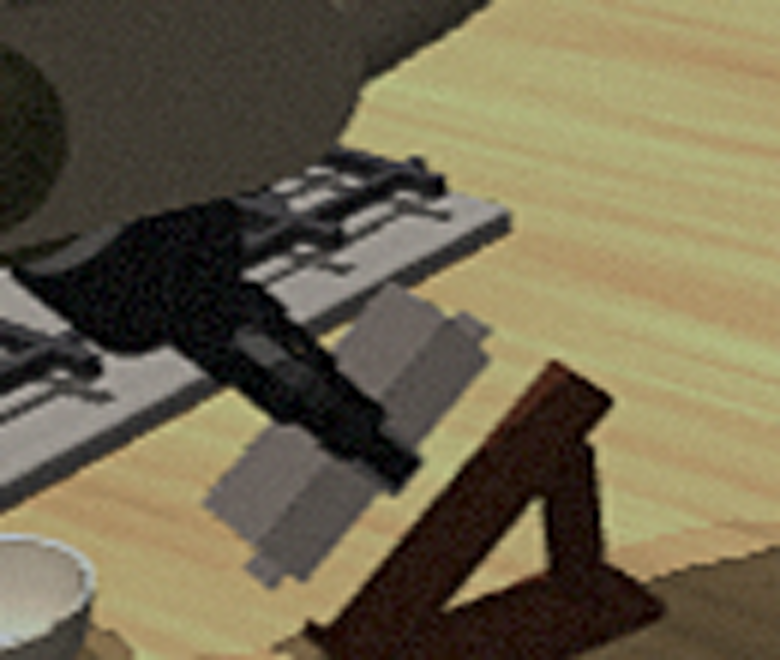

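The cover is held at its middle and lifted clear. Its ears are at crop (475,325) and (265,575) and the finger is at (400,470), midway between them. Now raise, level and carry it.

```bash
python3 -m jog '[[0,0,0,-0.017,0,-0.0245,0],[0,0,0,-0.017,0,-0.0245,0],[0,0,0,-0.017,0,-0.0245,0],[0,0.154,0,0,0,0,0],[0,0.154,0,0,0,0,0],[0,0.154,0,0,0,0,0],[0,0.155,0,0,0,0,0],[0,0,0,0,0,0,0]]'
python3 go.py .583 .2632 .2 -24.4 0
```

```text
time_s: 14.8
position: [0.5879, -0.2719, 0.2049]
tool_rot: [[0.954, -0.301, -0.0], [-0.301, -0.954, -0.0], [0.0, 0.0, -1.0]]
ft_force: [0.0, -0.7, -0.1]
grip_width: 0.0435
gripper_force: 25.7
pos [ 0.5879 -0.2719  0.2049] turn [ 0.   -0.    0.12] shift now-axes [-0.1656 -0.5089  0.0047] goal-axes [-0.2255 -0.4853  0.0049] q [-35.3  32.8  59.8  -0.   87.4  72.2] t 14.8
```

```bash
python3 -m jog '[[0,0,0,-0.0166,-0.0509,0,0],[0,0,0,-0.0166,-0.0509,0,0],[0,0,0,-0.0166,-0.0509,0,0],[0,0,0,-0.0166,-0.0509,0,0],[0,0,0,-0.0166,-0.0509,0,0],[0,0,0,-0.0166,-0.0509,0,0],[0,0,0,-0.0166,-0.0509,0,0],[0,0,0,-0.0166,-0.0509,0,0],[0,0,0,-0.0166,-0.0509,0,0],[0,0,0,-0.0166,-0.0509,0,0]]'
python3 -m jog '[[0,0,0.12,0,0,0,0],[0,0,0,0,0,0.05,0],[0,0,0,0,0,0.05,0],[0,0,0,0,0,0.025,0],[0,0,0,0,0,0,0],[0,0,0,0,0,0,0]]'
python3 go.py .5805 .264 .0735 -24.4 0
python3 - <<'E'
from h import *
from rig import observe
s=shot("scene"); cv2.imwrite("pics/c4.png",tile(s,365,220,115,120,5)); pickle.dump(s,open("s4.pkl","wb"))
p=np.array(observe()["position"]); C=np.array(observe()["tool_rot"])
for a in(.06,.07,-.07): print(a,((proj(s,p+C@[a,0,0])-[365,220])*5).round(1))
E
```

```text
time_s: 16.05
position: [0.5843, 0.2643, 0.2029]
tool_rot: [[0.954, -0.3, -0.002], [-0.3, -0.954, -0.004], [-0.0, 0.004, -1.0]]
ft_force: [0.7, -0.5, -0.5]
grip_width: 0.044
gripper_force: 25.8
time_s: 16.8
position: [0.5854, 0.2626, 0.0797]
tool_rot: [[0.911, -0.412, 0.003], [-0.412, -0.911, -0.002], [0.003, 0.0, -1.0]]
ft_force: [0.4, 0.3, -1.1]
grip_width: 0.0441
gripper_force: 26.0
pos [0.5854 0.2626 0.0797] turn [ 0.    -0.003  0.001] shift now-axes [-0.005   0.0007  0.0062] goal-axes [-0.005   0.0007  0.0062] q [ 1.37e+01  3.84e+01  7.10e+01 -1.00e-01  7.04e+01  1.28e+02] t 16.8
0.06 [[194.8 352.3]]
0.07 [[175.6 361.9]]
-0.07 [[427.7 236. ]]
```

View pics/c4.png

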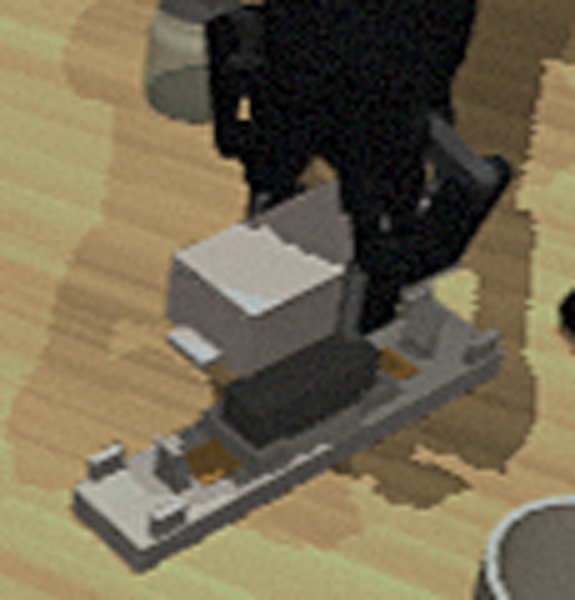

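The crop shows the cover held level over the light, with its +x ear at (185,350), the LEDs at (212,461) and (398,364), and the pack seated. That was the tenth picture, so from here I work from numbers only.

Run:
```python
from h import *
s=pickle.load(open("s4.pkl","rb")); t=shot("top"); pickle.dump(t,open("t4.pkl","wb"))
from rig import observe
o=observe(); p=np.array(o["position"]); print(p)
u=np.array([.911,-.413,0]);v=np.array([.413,.911,0]); P=np.array([.5854,.2626,.0797])
def rel(n,X,c=P): 
    for x in np.atleast_2d(X): print(n,"along %.4f across %.4f"%((x-c)@u,(x-c)@v))
G=cv2.cvtColor(s["pixels"],cv2.COLOR_RGB2GRAY)
c=np.float32([[400.4,271.4],[415,282.6]]).reshape(-1,1,2)
cv2.cornerSubPix(G,c,(2,2),(-1,-1),(3,50,.01)); print(c.reshape(-1,2))
rel("cover top +x corners, want .060,-/+.022",cast(s,c.reshape(-1,2),P[2]+.032))
for nm,d,(x0,y0,x1,y1) in(("scene",s,(390,282,455,320)),("top",t,(195,215,260,290))):
    g=d["pixels"].astype(int)[y0:y1,x0:x1]; h=cv2.cvtColor(d["pixels"],cv2.COLOR_RGB2HSV)[y0:y1,x0:x1]
    m=((h[...,1]>150)&(h[...,0]<30)).astype(np.uint8)
    n,l,st,cc=cv2.connectedComponentsWithStats(m)
    for i in range(1,n):
        if st[i,4]>8: print(nm,st[i,4],(cc[i]+[x0,y0]).round(1)); rel(" led",cast(d,cc[i]+[x0,y0],.0165))
# c3 ears, tool pose then
P3=np.array([.5886,-.2724,.1141]); ux=np.array([.779,-.245,-.578])
print("c3 expected ear ends",((proj(s,[P3-ux*.07,P3+ux*.07])-[160,120])*6).round(0))
# top view: bright low-saturation cover/light near the +x end
h=cv2.cvtColor(t["pixels"],cv2.COLOR_RGB2HSV); 
print("proj top: ear end, cover end top corners",proj(t,[P+.07*u,P+.06*u-.022*v+[0,0,.032],P+.06*u+.022*v+[0,0,.032],P+.06*u]).round(1).tolist())
```

```text
[0.58530788 0.26252742 0.08019417]
[[399.67136 270.77203]
 [415.21744 282.70825]]
cover top +x corners, want .060,-/+.022 along 0.0550 across -0.0227
cover top +x corners, want .060,-/+.022 along 0.0547 across 0.0198
scene 20 [443.9 292.4]
 led along -0.0618 across 0.0031
scene 43 [406.6 311.9]
 led along 0.0452 across 0.0021
c3 expected ear ends [[479. 323.]
 [261. 584.]]
proj top: ear end, cover end top corners [[236.0, 214.1], [239.3, 218.2], [221.7, 208.7], [233.6, 217.9]]
```

```bash
python3 -m jog '[[0,0,0,-0.0037,-0.0012,0.02,0],[0,0,0,0,0,0.015,0],[0,0,0,0,0,0.008,0],[0,0,0,0,0,0.004,0],[0,0,0,0,0,0,0],[0,0,0,0,0,0,0]]'
python3 go.py .582 .265 .0125 -24.4 0
python3 - <<'E'
from h import *
s=shot("scene"); pickle.dump(s,open("s5.pkl","wb"))
from rig import observe
P=np.array(observe()["position"]); u=np.array([.911,-.413,0]);v=np.array([.413,.911,0])
G=cv2.cvtColor(s["pixels"],cv2.COLOR_RGB2GRAY)
# predicted +x corners of the cover's top (cover 3 mm above TCP, 2.4 mm back), then refined
for b in (-.022,.022):
    q=proj(s,P+.0577*u+b*v+[0,0,.035]); c=np.float32(q).reshape(-1,1,2).copy(); cv2.cornerSubPix(G,c,(3,3),(-1,-1),(3,50,.01))
    X=cast(s,c.reshape(-1,2),P[2]+.035)[0]; print(q.round(1),c.ravel().round(1),"along %.4f across %.4f"%((X-P)@u,(X-P)@v))
E
```

```text
time_s: 17.65
position: [0.5821, 0.2649, 0.0323]
tool_rot: [[0.911, -0.412, 0.003], [-0.412, -0.911, -0.001], [0.003, -0.0, -1.0]]
ft_force: [0.9, 0.7, -1.3]
grip_width: 0.0432
gripper_force: 26.1
pos [0.5821 0.2649 0.0323] turn [-0.    -0.003  0.001] shift now-axes [-0.0002 -0.0001  0.0198] goal-axes [-0.0001 -0.0001  0.0198] q [ 1.390e+01  4.140e+01  7.400e+01 -1.000e-01  6.450e+01  1.283e+02] t 17.65
[[398.3 288.2]] [398.5 288.5] along 0.0579 across -0.0212
[[413.8 300.9]] [414.1 301.1] along 0.0575 across 0.0227
```

The cover is over the light to within about 1 mm in the same camera frame. Lowering in small steps with force checks.

```bash
for i in 1; do python3 -m jog '[[0,0,0,0,0,0.002,0],[0,0,0,0,0,0.002,0],[0,0,0,0,0,0,0]]'; python3 -m jog '[[0,0,0,0,0,0.002,0],[0,0,0,0,0,0,0]]';python3 -m jog '[[0,0,0,0,0,0.002,0],[0,0,0,0,0,0,0]]'; done | grep -E "pos|ft|grip"
```

```text
position: [0.5817, 0.2648, 0.0275]
ft_force: [-0.7, 0.2, -0.6]
grip_width: 0.0431
gripper_force: 26.1
position: [0.5819, 0.2648, 0.0257]
ft_force: [-0.1, 0.4, -0.7]
grip_width: 0.0438
gripper_force: 26.1
position: [0.5819, 0.2649, 0.0239]
ft_force: [0.3, 1.2, 1.5]
grip_width: 0.0437
gripper_force: 26.3
```

```bash
(python3 -m jog '[[0,0,0,0,0,0.0015,0],[0,0,0,0,0,0,0]]'; python3 -m jog '[[0,0,0,0,0,0.0015,0],[0,0,0,0,0,0,0]]';python3 -m jog '[[0,0,0,0,0,0.001,0],[0,0,0,0,0,0,0]]') | grep -E "pos|ft|grip"
```

```text
position: [0.582, 0.2649, 0.0224]
ft_force: [0.2, -0.5, 2.6]
grip_width: 0.0443
gripper_force: 26.6
position: [0.582, 0.2649, 0.021]
ft_force: [1.6, 0.3, 3.9]
grip_width: 0.0436
gripper_force: 26.8
position: [0.5821, 0.2649, 0.0202]
ft_force: [0.4, -0.4, 5.5]
grip_width: 0.044
gripper_force: 27.0
```

The force is rising gradually with almost no side force, which looks like both ramps bending evenly. Continuing.

```bash
(python3 -m jog '[[0,0,0,0,0,0.0015,0],[0,0,0,0,0,0,0]]'; python3 -m jog '[[0,0,0,0,0,0.0015,0],[0,0,0,0,0,0,0]]';python3 -m jog '[[0,0,0,0,0,0.0015,0],[0,0,0,0,0,0,0]]') | grep -E "pos|ft|grip"
```

```text
position: [0.5823, 0.2649, 0.0187]
ft_force: [1.1, 1.1, 4.8]
grip_width: 0.0441
gripper_force: 26.9
position: [0.5823, 0.2649, 0.0173]
ft_force: [-0.2, -0.0, 5.7]
grip_width: 0.044
gripper_force: 26.9
position: [0.5815, 0.2651, 0.0153]
ft_force: [-1.4, 2.0, 4.4]
grip_width: 0.0434
gripper_force: 26.9
```

```bash
(python3 -m jog '[[0,0,0,0,0,0.001,0],[0,0,0,0,0,0,0]]'; python3 -m jog '[[0,0,0,0,0,0.001,0],[0,0,0,0,0,0,0]]') | grep -E "pos|ft|grip"
```

```text
position: [0.5815, 0.265, 0.0141]
ft_force: [-0.7, 2.3, 4.4]
grip_width: 0.0437
gripper_force: 26.9
position: [0.5817, 0.2649, 0.0134]
ft_force: [-2.0, 1.6, 6.0]
grip_width: 0.0443
gripper_force: 27.2
```

```bash
(python3 -m jog '[[0,0,0,0,0,0.001,0],[0,0,0,0,0,0,0]]'; python3 -m jog '[[0,0,0,0,0,0.001,0],[0,0,0,0,0,0,0]]') | grep -E "pos|ft|grip"
python3 - <<'E'
from h import *
s=shot("scene"); pickle.dump(s,open("s6.pkl","wb"))
from rig import observe
P=np.array(observe()["position"]); u=np.array([.911,-.413,0]);v=np.array([.413,.911,0]); G=cv2.cvtColor(s["pixels"],cv2.COLOR_RGB2GRAY)
for b in (-.022,.022):
    q=proj(s,P+.0577*u+b*v+[0,0,.035]); c=np.float32(q).reshape(-1,1,2).copy(); cv2.cornerSubPix(G,c,(3,3),(-1,-1),(3,50,.01)); print(q.round(1),c.ravel().round(1), "home pred",proj(s,np.r_[(P+.0577*u+b*v)[:2],.048]).round(1))
E
```

```text
position: [0.582, 0.2648, 0.0125]
ft_force: [-0.0, 0.7, 6.8]
grip_width: 0.0438
gripper_force: 27.3
position: [0.5823, 0.2646, 0.0114]
ft_force: [1.2, -0.1, 4.6]
grip_width: 0.0439
gripper_force: 27.1
[[397. 296.]] [397.5 296.2] home pred [[397.1 295.4]]
[[412.2 308.8]] [412.7 308.9] home pred [[412.3 308.2]]
```

```bash
(python3 -m jog '[[0,0,0,0,0,0.001,0],[0,0,0,0,0,0,0]]'; python3 -m jog '[[0,0,0,0,0,0.001,0],[0,0,0,0,0,0,0]]'; python3 -m jog '[[0,0,0,0,0,0.001,0],[0,0,0,0,0,0,0]]') | grep -E "pos|ft|grip"
python3 - <<'E'
from h import *
s=shot("scene"); pickle.dump(s,open("s7.pkl","wb"))
from rig import observe
P=np.array(observe()["position"]); G=cv2.cvtColor(s["pixels"],cv2.COLOR_RGB2GRAY)
for q in ([397.5,296.2],[412.7,308.9]):
    c=np.float32(q).reshape(-1,1,2).copy(); cv2.cornerSubPix(G,c,(3,3),(-1,-1),(3,50,.01)); print(c.ravel().round(1))
E
```

```text
position: [0.5824, 0.2646, 0.0106]
ft_force: [2.3, -1.8, 6.7]
grip_width: 0.0435
gripper_force: 27.3
position: [0.5825, 0.2646, 0.0106]
ft_force: [-0.5, -1.7, 14.9]
grip_width: 0.0435
gripper_force: 28.2
position: [0.5825, 0.2646, 0.0106]
ft_force: [-3.9, -4.3, 21.5]
grip_width: 0.0436
gripper_force: 29.0
[397.4 296.7]
[412.4 309.4]
```

The cover hit a stiff stop at 21 N, 13.3 mm below first ramp contact, which matches ears going from the ramp (about 29 mm) to the light's top at 16 mm. Releasing it and checking.

```bash
python3 -m jog '[[0,0,0,0,0,-0.0015,0],[0,0,0,0,0,0,75],[0,0,0,0,0,0,75],[0,0,0,0,0,0,75],[0,0,0,0,0,-0.02,75],[0,0,0,0,0,-0.04,75],[0,0,0,0,0,-0.05,75],[0,0,0,0,0,-0.05,75],[0,0,0,0,0,-0.03,75],[0,0,0,0,0,0,75]]'
python3 -m jog '[[0,0,0,0,0.05,-0.02,75],[0,0,0,0,0.05,0,75],[0,0,0,0,0.05,0,75],[0,0,0,0,0.05,0,75],[0,0,0,0,0.05,0,75],[0,0,0,0,0,0,75]]'|grep -E "time|pos"
python3 - <<'E'
from h import *
s,t=shot("scene"),shot("top"); pickle.dump((s,t),open("s8.pkl","wb"))
G=cv2.cvtColor(s["pixels"],cv2.COLOR_RGB2GRAY)
for q in ([397.4,296.7],[412.4,309.4]):
    c=np.float32(q).reshape(-1,1,2).copy(); cv2.cornerSubPix(G,c,(3,3),(-1,-1),(3,50,.01)); print(c.ravel().round(1))
u=np.array([.911,-.413,0]);v=np.array([.413,.911,0]); ctr={"scene":[.5804,.2675,0],"top":[.5817,.2649,0]}
for n,d in(("scene",s),("top",t)):
    G=cv2.cvtColor(d["pixels"],cv2.COLOR_RGB2GRAY); c0=np.array(ctr[n])
    for a,b in((.06,-.022),(.06,.022),(-.06,.022),(-.06,-.022)):
        q=proj(d,c0+a*u+b*v+[0,0,.048]); c=np.float32(q).reshape(-1,1,2).copy(); cv2.cornerSubPix(G,c,(3,3),(-1,-1),(3,50,.01)); X=cast(d,c.reshape(-1,2),.048)[0]-c0
        print(n,(a,b),q.ravel().round(1),c.ravel().round(1),"%.4f %.4f"%(X@u,X@v))
E
```

```text
time_s: 23.18
position: [0.582, 0.2654, 0.202]
tool_rot: [[0.911, -0.412, 0.007], [-0.412, -0.911, -0.001], [0.006, -0.002, -1.0]]
ft_force: [0.2, -0.3, -0.1]
grip_width: 0.064
gripper_force: 0.0
time_s: 23.92
position: [0.477, 0.0353, 0.2188]
[397.5 296.7]
[412.6 309.5]
scene (0.06, -0.022) [398.  295.8] [397.5 296.7] 0.0626 -0.0205
scene (0.06, 0.022) [413.2 308.6] [412.6 309.5] 0.0627 0.0232
scene (-0.06, 0.022) [455.7 285.9] [453.9 286.8] -0.0546 0.0219
scene (-0.06, -0.022) [440.  274.6] [440.  275.5] -0.0577 -0.0198
top (0.06, -0.022) [243.5 228.1] [243.4 229.4] 0.0574 -0.0235
top (0.06, 0.022) [227.  219.1] [227.9 220.1] 0.0589 0.0189
top (-0.06, 0.022) [198.1 264.5] [199.9 264.7] -0.0587 0.0184
top (-0.06, -0.022) [215. 274.] [215.7 274.2] -0.0597 -0.0236
```

Run:
```python
from h import *
s,t=pickle.load(open("s8.pkl","rb"))
S=[[397.5,296.7],[412.6,309.5],[453.9,286.8],[440,275.5]];T=[[243.4,229.4],[227.9,220.1],[199.9,264.7],[215.7,274.2]]
X=tri([t,s],[T,S]); print(X.round(4).tolist(),X.mean(0).round(4))
h=[cv2.cvtColor(i["pixels"],cv2.COLOR_RGB2HSV) for i in(s,pickle.load(open("s4.pkl","rb")))]
for k in h:
    y0,x0=275,385; r=k[y0:345,x0:490]; n,l,st,cc=cv2.connectedComponentsWithStats(((r[...,1]>150)&(r[...,0]<30)).astype(np.uint8))
    print([(int(st[i,4]),(cc[i]+[x0,y0]).round(1).tolist()) for i in range(1,n) if st[i,4]>8])
# bystander check: changed pixels in the top view away from the arm
d=cv2.absdiff(t["pixels"],shot("top",0)["pixels"]).max(2); 
n,l,st,cc=cv2.connectedComponentsWithStats((cv2.GaussianBlur(d,(5,5),0)>35).astype(np.uint8))
print([st[i].tolist() for i in range(1,n) if st[i,4]>25])
```

```text
[[0.625, 0.2212, 0.0442], [0.6438, 0.2602, 0.044], [0.5362, 0.3082, 0.0445], [0.5174, 0.2708, 0.0452]] [0.5806 0.2651 0.0444]
[]
[(20, [443.9, 292.4]), (43, [406.6, 311.9])]
[[182, 214, 162, 266, 5369], [200, 221, 46, 56, 734], [254, 231, 10, 26, 89], [357, 243, 17, 57, 390], [334, 245, 27, 40, 767], [449, 245, 28, 53, 1000], [324, 305, 11, 20, 139], [285, 310, 46, 24, 470], [334, 323, 8, 11, 51], [279, 349, 361, 131, 15810], [307, 403, 16, 14, 101], [280, 461, 10, 10, 47]]
```

The cover's corners are level within 1 mm at both ends, centred at (0.581, 0.265), and stayed put after release. Handing in.

```bash
python3 -c "
from rig import job
print(job.close_job())"
```

```text
the job is handed in; nothing more can be done
None
```

The slim pack is in the pocket, the cover is pressed home and released, and the job is handed in; I judged both hooks clicked from the stiff stop at 21 N and the cover staying level after release, because I had no hook-angle reading.

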